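# Open the isolator and hold the shut-off reset down with a stylus

### The arm

A 6-joint arm with a two-finger parallel gripper is mounted at the origin on the work surface. World frame = base frame: x ahead of the robot, y to its left, z up, the work surface at z = 0. Lengths are in m, angles in degrees, forces in N, time in s.
With the tool pointing down it reaches from about 0.35 to 0.875 m from the base axis. Payload 4.2 kg.
Tool frame: the origin (TCP) lies between the finger pads; the fingertips stand 19 mm ahead of it and the grasp point (between the pads) is the TCP; z points along the fingers, y is the line along which they close (so a half turn about z gives the same grasp; the last joint's range is limited). The gripper opens to 87 mm and grips with 3 to 60 N. Pads are 19 mm wide; open, the fingers measure 117 mm over their backs; the gripper's body (75 mm by 190 mm) begins 51 mm behind the grasp point.
Start: joints at [90.447, 22.042, 0.453, 0, -68.411, -14.817], TCP at [0.155, 0.605, 0.242] pointing down, gripper open.
Joint ranges: [-179.83, 179.83], [-69.29, 118.12], [-61.27, 80.66], [-181.25, 117.63], [-171.15, -9.14], [-177.46, 177.46]. Speed limits (degrees/s): [159.86, 159.86, 180, 180, 180, 180].

### API

Orientations are given as a 3x3 rotation matrix whose columns are the frame's x, y, z axes.
In Python, from station import r gives the robot as it stands.
- The arm moves only by the tool drive_tool, never from a script. Its argument "steps" is one flat list of numbers, 7 for each row, row after row: the turn, a rotation vector about the tool's x, y, z in rad, then the shift along the tool's x, y, z in m, then the opening, from 0 (shut) to 1 (fully open). A call has 1 to 10 rows; each row shifts and turns the commanded pose from where the row before left it, along the tool's axes as they then stand; what a row does not reach is not made up. A row lasts 1/12 s, in which the tool goes at most 41.7 mm and 7.16 degrees, less where a joint would pass 70% of its speed; a pose out of reach is approached as far as the arm can. A call is refused whole if a number of a shift passes 0.0417 or a number of a turn 0.125, either way. A call with a gripper value outside its range is refused whole. The fingers move at their own pace and stop on an object; the grip force is fixed at half the most. Time passes only in rows, so rows that do not move let the fingers close. It gives the time, the measured TCP pose, the force, the opening and the grip force at its end, in the units of the state.
- r.sense(): the state, without advancing time (a new reading comes with each control period).
- r.capture(name): name is "side" or "top" or "wrist"; returns the picture (400x640x3 uint8, blue, green, red); there is no depth.
- r.camera_params(name): a dict with "camera_matrix" (3x3 intrinsics, pixels), "extrinsics" (4x4, takes a point from world to camera coordinates). Camera axes: x right, y down, z forward; pixel columns grow to the right and rows downward; lengths in m; the calibration is good to about 2 mm. A picture is of the moment at which its call begins: read the wrist's pose just before it. camera_params takes no time and is no camera call; for the wrist camera it gives the pose at the moment of the call.
- r.finish_job(): hands the job in; it is judged then, once.
The state is a dict: "time_s": time; "joints": joint angles; "joint_velocities": joint speeds; "effort": joint torques, N m; "tcp_pos": TCP position; "ee_rot": TCP orientation; "wrist_force": force on the tool from outside, world axes, zero at the start; "moment": the same for the moment, N m; "gripper_width": opening from 0.0 (shut) to 1.0 (fully open); "gripper_force": force on a finger pad.
Only numpy, scipy, OpenCV 4.12 (cv2) and the standard library are available. Lean on these libraries where they do the work, as an engineer would, in place of code of your own. Each camera call takes 0.05 s, during which the arm holds its last target. There are 200 camera calls.

### The job

Swing the yellow isolator lever on the clamped brass meter manifold a quarter turn to fully open, so that it points straight out along the block's outlet. Then, and not before the isolator is open, use the blue-handled steel stylus from its stand: put its tip down through the round hole in the grey housing on the block and press the red reset button recessed inside fully down. Finish while still gripping the stylus and holding the button down with it, isolator still open, and leave the loose parts lying around on the bench where they are.

Things in the scene. Friction and masses are not known exactly. Their poses are not given: they have to be found in the camera images.
- manifold: Fixed: brass block 64 x 180 x 50 mm on a plate 130 x 260 x 10 mm; block top 60 mm above the bench. Origin: centre of plate underside; x points to the back (away from the robot), y along the block to the outlet end, z up. On it a grey housing 50 x 50 mm, top at 94 mm, 15 mm along -y, with the hole. A toggle clamp behind bears on the block at y = -65 mm, 92 mm high.
- aperture (a point): Centre of the mouth of the round vertical hole in the top of the grey housing, 94 mm above the bench. The hole is 22 mm across; the red reset button (17 mm across) lies inside with its top 24 mm below the mouth.
- reset_button (a joint): Travel of the red reset button, m: 0 is up, 0.006 fully down (stop). It springs back; it starts to move at about 3 N and needs about 6 N to stay fully down, so the stylus's own weight does not press it.
- isolator_pivot (a point): Point on the vertical turning axis of the isolator lever, at mid-thickness of the lever, 82 mm above the bench; 70 mm along the manifold's +y from its origin.
- isolator_grip (a point): Centre of the lever's yellow sleeve, 70 mm out from the pivot. The sleeve is 62 mm long (38 to 100 mm from the pivot), 18 mm wide and 11 mm thick, level with the pivot point, 22 mm above the block's top face.
- isolator (a joint): Lever angle, rad: 0 closed (lever along the manifold's -x, across the block towards the robot), 1.571 fully open (along the manifold's +y, out beyond the outlet end). Opens clockwise seen from above; a stop at each end; starts at or near closed (0 to 0.3); friction of about 0.12 N m keeps it where it is left.
- stand: Fixed black block 56 x 56 mm, 45 mm high, holding the stylus upright in a 13 mm hole whose floor is 5 mm above the bench. Origin: centre of the underside.
- stylus_grip (a point): Centre of the stylus's blue round grip, 20 mm diameter and 50 mm long (also the centre to grasp at); z axis runs along the stylus, from tip to grip. Standing in its stand it is 100 mm above the bench, the top of the grip 125 mm. Mass about 70 g.
- stylus_tip (a point): Centre of the flat end of the stylus's steel shank, 10 mm diameter and 70 mm long; 95 mm from the centre of the grip.
- spring_tube: Bystander: chrome spring tube lying flat with square end fittings, 110 x 28 x 28 mm, long axis x; origin under its centre.
- bellows_cap: Bystander: red rubber bellows cap, 48 mm diameter, 40 mm high; origin at the centre of its underside.
- test_nipple: Bystander: steel test nipple standing up, 28 mm diameter at the foot, 48 mm high; origin at the centre of its underside.
- bracket: Bystander: aluminium L bracket, foot 75 x 50 mm, upright 50 mm high at its +x end; origin under the centre of the foot.

How it is judged:
By the outcome, as a careful person would: the job done as asked, in the order asked, and still so for the second after the job is handed in, while the arm keeps its last pose, push and grip.
It also fails if it takes over 64 s, if anything falls off the work surface, if the arm or the gripper's body presses on something with over 40 N, if the wrist force passes 120 N, or if a joint passes its speed limit or range.

## Working session

There is one attempt and no reset: what is moved stays moved. The work goes in short steps, Python scripts to look and compute and a tool call to move; the robot and the scene stay as the last step left them, time stands still between calls to the robot, and variables do not carry over. Pictures are saved under pics/ and viewed, at most 10 in all, crops included, and the job is handed in when it is done.

Besides the shell and the picture viewer there is one more tool, called after "Request:" in YAML: its name, and indented under it one key for each argument. drive_tool: Moves the arm, as the interface text tells. Its arguments: {"type":"object","properties":{"steps":{"type":"array"}},"required":["steps"]}

```bash
mkdir -p pics; ls; python3 - <<'E'
from station import r
import cv2,numpy as np
np.set_printoptions(precision=4,suppress=True)
s=r.sense();print(s['time_s'],s['tcp_pos'],s['ee_rot'],s['gripper_width'],s['wrist_force'])
for n in('top','side','wrist'):
    p=r.camera_params(n);print(n,np.array(p['camera_matrix']),np.array(p['extrinsics']))
    cv2.imwrite(f'pics/{n}0.png',r.capture(n))
E
```

```text
pics
0.0 [0.155  0.6049 0.2405] [[ 0.9687 -0.2483 -0.0005]
 [-0.2483 -0.9687 -0.0022]
 [ 0.0001  0.0022 -1.    ]] 0.9994708609741184 [ 1.218   0.1536 -0.3034]
top [[391.704    0.     325.2307]
 [  0.     391.704  202.4205]
 [  0.       0.       1.    ]] [[ 0.0088 -1.      0.0023 -0.003 ]
 [-0.9894 -0.009  -0.1451  0.5676]
 [ 0.1451 -0.001  -0.9894  0.9205]
 [ 0.      0.      0.      1.    ]]
side [[380.7332   0.     328.8145]
 [  0.     380.7332 191.757 ]
 [  0.       0.       1.    ]] [[ 0.9697 -0.244  -0.0093 -0.5235]
 [-0.1689 -0.6427 -0.7473  0.1592]
 [ 0.1764  0.7262 -0.6644  0.9109]
 [ 0.      0.      0.      1.    ]]
wrist [[310.5108   0.     321.5937]
 [  0.     310.5108 195.8721]
 [  0.       0.       1.    ]] [[-0.2492 -0.9684  0.0021  0.6237]
 [-0.9391  0.2422  0.2439 -0.0298]
 [-0.2367  0.0588 -0.9698  0.3891]
 [ 0.      0.      0.      1.    ]]
```

View pics/top0.png

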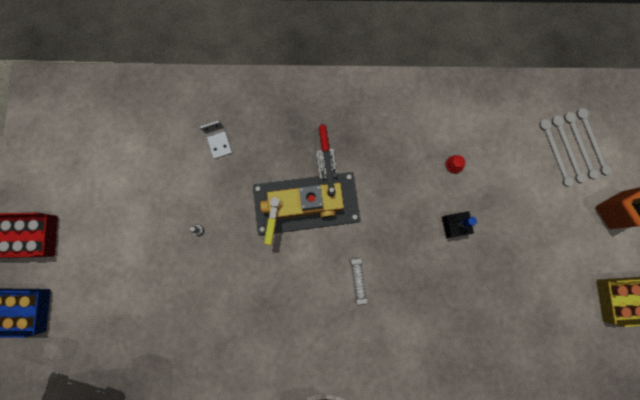

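View pics/side0.png

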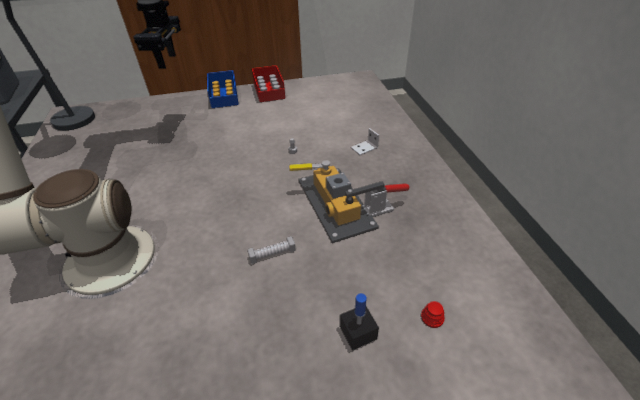

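The top view shows the manifold at about (305,203), with the lever pivot at (275,203) and its tip at (269,243). The stand is at (459,225) and the stylus top at (473,221). In the side view the stylus top is at (361,298) and the housing at (339,184). I'll enlarge both.

```bash
python3 - <<'E'
import cv2,numpy as np
t=cv2.imread('pics/top0.png');s=cv2.imread('pics/side0.png')
def c(im,x,y,w,h,k): return cv2.resize(im[y:y+h,x:x+w],None,fx=k,fy=k,interpolation=cv2.INTER_CUBIC)
a=np.hstack([c(t,245,165,120,85,4),c(t,435,200,50,53,6.4)[:340,:320]])
b=np.hstack([c(s,280,155,110,65,4)[:260,:440],c(s,325,285,60,65,4)[:260]])
W=np.zeros((600,800,3),np.uint8);W[:a.shape[0],:a.shape[1]]=a[:339];print(a.shape,b.shape);W[340:340+b.shape[0],:b.shape[1]]=b
cv2.imwrite('pics/z.png',W)
E
```

```text
Traceback (most recent call last):
ValueError: all the input array dimensions except for the concatenation axis must match exactly, but along dimension 0, the array at index 0 has size 340 and the array at index 1 has size 339
```

```bash
python3 - <<'E'
import cv2,numpy as np
t=cv2.imread('pics/top0.png');s=cv2.imread('pics/side0.png')
W=np.zeros((600,800,3),np.uint8)
def c(im,x,y,w,h,k,X,Y): W[Y:Y+h*k,X:X+w*k]=cv2.resize(im[y:y+h,x:x+w],None,fx=k,fy=k,interpolation=cv2.INTER_CUBIC)
c(t,245,165,120,85,4,0,0);c(t,435,205,50,40,6,490,0)
c(s,280,155,110,65,4,0,340);c(s,335,288,50,43,6,460,340)
cv2.imwrite('pics/z.png',W)
E
```

```text
(no output)
```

View pics/z.png

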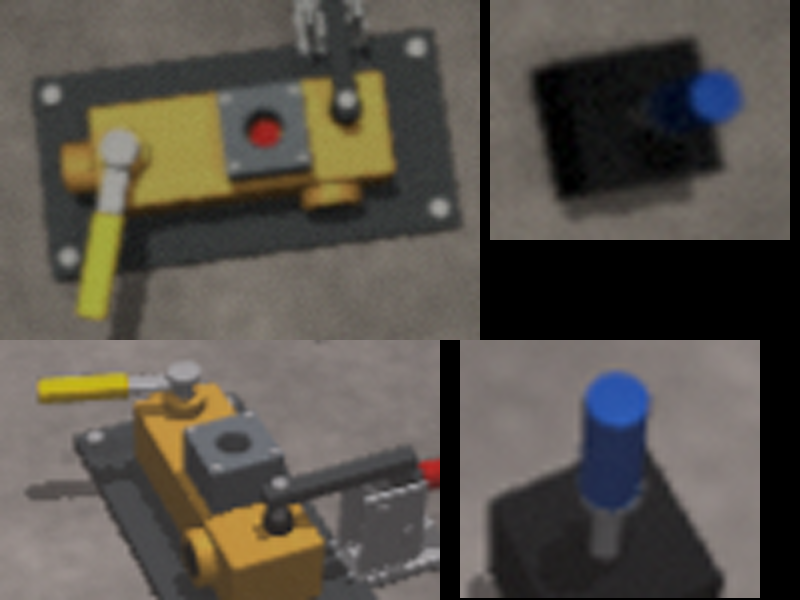

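Enlarged, the hole mouth is at top (311.2,197) and side (338.2,180.5). The sleeve centre is at top (270.5,231.2) and side (301,167). The stylus top is at top (472.7,221.2) and side (361.2,297.5). Next I triangulate these.

```bash
cat > h.py <<'E'
import cv2,numpy as np
from station import r
np.set_printoptions(precision=4,suppress=True)
def P(n):
    p=r.camera_params(n);return np.array(p['camera_matrix'])@np.array(p['extrinsics'])[:3]
def tri(P1,a,P2,b):
    X=cv2.triangulatePoints(P1,P2,np.float64(a).reshape(2,1),np.float64(b).reshape(2,1));return (X[:3]/X[3]).ravel()
def onz(Pm,a,z):
    A=Pm[:,[0,1,3]].copy();A[:,2]+=Pm[:,2]*z
    w=np.linalg.solve(A,[a[0],a[1],1]);return w[:2]/w[2]
E
python3 - <<'E'
from h import *
T,S=P('top'),P('side')
for n,a,b,z in (('hole',(311.25,197),(338.25,180.5),.094),('sleeve',(270.5,231.25),(301,167),.082),('stytop',(472.7,221.2),(361.2,297.5),.125),('knob',(274.5,202),(325.75,163.5),.1)):
    print(n,tri(T,a,S,b),onz(T,a,z),onz(S,b,z))
c=[onz(T,(245+x/4,165+y/4),.01) for x,y in((35,78),(433,30),(460,227),(55,280))]
print('plate',np.array(c),np.mean(c,0))
c=[onz(T,(435+(x-490)/6,205+y/6),.045) for x,y in((532,70),(695,38),(722,172),(562,200))]
print('stand',np.array(c),np.mean(c,0))
b=[onz(T,(245+x/4,165+y/4),.012) for x,y in((51,94),(416,47),(439,208),(68,257))]
print('bolts',np.array(b),np.mean(b,0))
E
```

```text
hole [0.5735 0.0347 0.092 ] [0.5724 0.0347] [0.5737 0.0324]
sleeve [0.4938 0.1289 0.0807] [0.4928 0.1288] [0.4946 0.1272]
stytop [ 0.5173 -0.3272  0.1236] [ 0.5161 -0.3265] [ 0.5182 -0.3281]
knob [0.5617 0.1208 0.0854] [0.559 0.119] [0.5581 0.1022]
plate [[ 0.6168  0.1849]
 [ 0.6505 -0.0692]
 [ 0.5238 -0.086 ]
 [ 0.4882  0.1678]] [0.5698 0.0494]
stand [[ 0.5346 -0.2826]
 [ 0.5483 -0.3494]
 [ 0.494  -0.3578]
 [ 0.4821 -0.2928]] [ 0.5148 -0.3206]
bolts [[ 0.6062  0.174 ]
 [ 0.6388 -0.0581]
 [ 0.5355 -0.0726]
 [ 0.5026  0.1598]] [0.5708 0.0508]
```

Positions found:
- Manifold origin is about (0.570, 0.050), yaw about 8°.
- Pivot is about (0.561, 0.119).
- The lever is about 0.27 rad open. Triangulated heights match the text to about 2 mm.

I'll move over the sleeve, with the tool's x axis along the lever.

Request:
drive_tool:
  steps: [0, 0, 0, 0.0222, 0.0189, 0, 0.5, 0, 0, 0, 0.0222, 0.0189, 0, 0.5, 0, 0, 0, 0.0222, 0.0189, 0, 0.5, 0, 0, 0, 0.0222, 0.0189, 0, 0.5, 0, 0, 0, 0.0222, 0.0189, 0, 0.5, 0, 0, 0, 0.0222, 0.0189, 0, 0.5, 0, 0, 0, 0.0222, 0.0189, 0, 0.5, 0, 0, 0, 0.0222, 0.0189, 0, 0.5, 0, 0, 0, 0.0222, 0.0189, 0, 0.5, 0, 0, 0, 0.0222, 0.0189, 0, 0.5]

```text
time_s: 0.98
tcp_pos: [0.3237, 0.3658, 0.2414]
ee_rot: [[0.969, -0.248, -0.0], [-0.248, -0.969, -0.0], [-0.0, 0.0, -1.0]]
wrist_force: [0.6, 0.6, -0.0]
gripper_width: 0.508
gripper_force: 0.0
```

Request:
drive_tool:
  steps: [0, 0, 0, 0.0222, 0.0189, 0, 0.5, 0, 0, 0, 0.0222, 0.0189, 0, 0.5, 0, 0, 0, 0.0222, 0.0189, 0, 0.5, 0, 0, 0, 0.0222, 0.0189, 0, 0.5, 0, 0, 0, 0.0222, 0.0189, 0, 0.5, 0, 0, 0, 0.0222, 0.0189, 0, 0.5, 0, 0, 0, 0.0222, 0.0189, 0, 0.5, 0, 0, 0, 0.0222, 0.0189, 0, 0.5, 0, 0, 0, 0.0222, 0.0189, 0, 0.5, 0, 0, -0.115, 0.0222, 0.0189, 0, 0.5]

```text
time_s: 1.82
tcp_pos: [0.4918, 0.1277, 0.2414]
ee_rot: [[0.991, -0.134, -0.0], [-0.134, -0.991, -0.0], [-0.0, 0.0, -1.0]]
wrist_force: [-0.8, 0.4, 0.4]
gripper_width: 0.502
gripper_force: 0.0
```

Request:
drive_tool:
  steps: [0, 0, 0, 0, 0, 0.02, 0.5, 0, 0, 0, 0, 0, 0.02, 0.5, 0, 0, 0, 0, 0, 0, 0.5, 0, 0, 0, 0, 0, 0, 0.5]

```text
time_s: 2.15
tcp_pos: [0.4909, 0.1285, 0.2008]
ee_rot: [[0.991, -0.136, -0.002], [-0.136, -0.991, -0.002], [-0.002, 0.002, -1.0]]
wrist_force: [0.2, 1.1, 0.4]
gripper_width: 0.501
gripper_force: 0.0
```

```bash
python3 - <<'E'
from h import *
s=r.sense();W=P('wrist');im=r.capture('wrist')
print(s['time_s'],s['tcp_pos'],s['ee_rot'],s['joints'],s['gripper_width'],s['wrist_force'])
np.save('W1.npy',W)
for n,X in(('sleeve',(.4936,.1285,.082)),('pivot',(.5606,.1193,.082)),('hole',(.573,.0347,.094))):
    u=W@np.r_[X,1];print(n,u[:2]/u[2])
cv2.imwrite('pics/w1.png',im)
E
```

```text
2.15 [0.4909 0.1285 0.2008] [[ 0.9908 -0.1355 -0.0023]
 [-0.1355 -0.9908 -0.0018]
 [-0.0021  0.0021 -1.    ]] [ 33.0368  12.7441 -19.2282   0.0155 -58.1965  49.1661] 0.5006226829832716 [0.2212 1.0533 0.4157]
sleeve [320.5655 193.5638]
pivot [320.4664 112.8142]
hole [428.8181  80.0544]
```

View pics/w1.png

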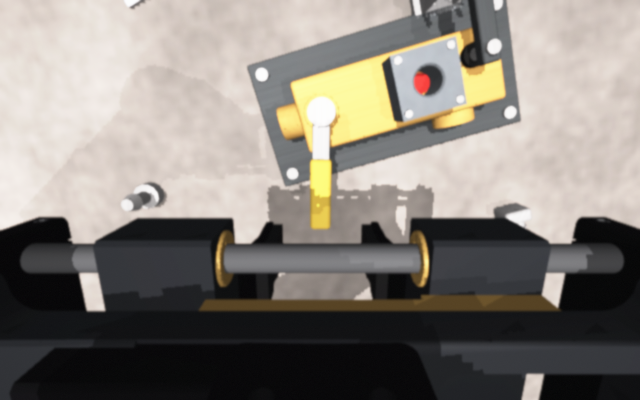

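The wrist view agrees with the prediction: sleeve at (320,194), pivot at (321,112), hole at (429,80). Descending to straddle the sleeve, then swinging.

Request:
drive_tool:
  steps: [0, 0, 0, 0, 0, 0.0234, 0.5, 0, 0, 0, 0, 0, 0.0234, 0.5, 0, 0, 0, 0, 0, 0.0234, 0.5, 0, 0, 0, 0, 0, 0.0234, 0.5, 0, 0, 0, 0, 0, 0.0234, 0.5, 0, 0, 0, 0, 0, 0, 0.5, 0, 0, 0, 0, 0, 0, 0.5]

```text
time_s: 2.78
tcp_pos: [0.4917, 0.1296, 0.0851]
ee_rot: [[0.991, -0.134, -0.0], [-0.134, -0.991, -0.001], [0.0, 0.001, -1.0]]
wrist_force: [0.8, 0.9, 0.9]
gripper_width: 0.499
gripper_force: 0.0
```

```bash
python3 - <<'E'
from h import *
s=r.sense();print(s['tcp_pos'],s['wrist_force'],s['joints'])
# turn 0.1 rad/row about pivot at radius .07 : pivot is at tool +x .07 ; rotate by +wz about tool z
a=.1;d=np.array([.07,0])
Rz=np.array([[np.cos(a),-np.sin(a)],[np.sin(a),np.cos(a)]])
print('shift in old frame',d-Rz@d,'in new frame',Rz.T@(d-Rz@d))
E
```

```text
[0.4917 0.1296 0.0851] [0.7815 0.8967 0.9084] [ 33.0947  21.0258 -27.3753   0.0487 -41.6203  49.1676]
shift in old frame [ 0.0003 -0.007 ] in new frame [-0.0003 -0.007 ]
```

Request:
drive_tool:
  steps: [0, 0, 0, 0, -0.006, 0, 0.5, 0, 0, 0, 0, -0.006, 0, 0.5, 0, 0, 0.1, 0.0012, -0.007, 0, 0.5, 0, 0, 0.1, 0.0012, -0.007, 0, 0.5, 0, 0, 0.1, 0.0012, -0.007, 0, 0.5, 0, 0, 0.1, 0.0012, -0.007, 0, 0.5, 0, 0, 0.1, 0.0012, -0.007, 0, 0.5, 0, 0, 0.1, 0.0012, -0.007, 0, 0.5]

```text
time_s: 3.45
tcp_pos: [0.5158, 0.1774, 0.0863]
ee_rot: [[0.739, -0.674, 0.002], [-0.674, -0.739, 0.0], [0.001, -0.001, -1.0]]
wrist_force: [0.2, -1.5, 0.5]
gripper_width: 0.5
gripper_force: 0.9
```

Request:
drive_tool:
  steps: [0, 0, 0.1, 0.0012, -0.007, 0, 0.5, 0, 0, 0.1, 0.0012, -0.007, 0, 0.5, 0, 0, 0.1, 0.0012, -0.007, 0, 0.5, 0, 0, 0.1, 0.0012, -0.007, 0, 0.5, 0, 0, 0, 0, 0, 0, 0.5]

```text
time_s: 3.87
tcp_pos: [0.5412, 0.1918, 0.0861]
ee_rot: [[0.42, -0.907, 0.003], [-0.907, -0.42, 0.002], [-0.0, -0.003, -1.0]]
wrist_force: [0.0, 0.1, 0.3]
gripper_width: 0.501
gripper_force: 0.0
```

```bash
python3 - <<'E'
from h import *
s=r.sense();p=s['tcp_pos'];R=np.array(s['ee_rot']);print(p,R[:2,:2],s['wrist_force'],s['joints'])
v=np.array([.5606,.1193])-p[:2];print('pivot in tool',R[:2,:2].T@v,'yaw',np.degrees(np.arctan2(R[1,0],R[0,0])))
E
```

```text
[0.5412 0.1918 0.0861] [[ 0.4205 -0.9073]
 [-0.9073 -0.4205]] [0.0382 0.118  0.2938] [ 35.6882  26.0953 -18.1745   0.0349 -45.5472 -10.8483]
pivot in tool [0.074  0.0129] yaw -65.13572726031194
```

Request:
drive_tool:
  steps: [0, 0, 0.1, 0.0012, -0.007, 0, 0.5, 0, 0, 0.1, 0.0012, -0.007, 0, 0.5, 0, 0, 0.1, 0.0012, -0.007, 0, 0.5, 0, 0, 0, 0, -0.003, 0, 0.5, 0, 0, 0, 0, 0, 0, 0.5]

```text
time_s: 4.28
tcp_pos: [0.5635, 0.1949, 0.0853]
ee_rot: [[0.139, -0.99, 0.0], [-0.99, -0.139, 0.001], [-0.001, -0.0, -1.0]]
wrist_force: [-2.9, 0.4, 2.2]
gripper_width: 0.501
gripper_force: 1.0
```

Request:
drive_tool:
  steps: [0, 0, 0, 0, -0.002, 0, 0.5, 0, 0, 0, 0, 0, 0, 0.5]

```text
time_s: 4.45
tcp_pos: [0.5637, 0.1947, 0.0849]
ee_rot: [[0.137, -0.991, -0.003], [-0.991, -0.137, -0.001], [0.0, 0.004, -1.0]]
wrist_force: [-5.7, 0.8, 4.1]
gripper_width: 0.497
gripper_force: 3.1
```

```bash
python3 - <<'E'
from h import *
s=r.sense();p=s['tcp_pos'];R=np.array(s['ee_rot']);print(p,R[:2,:2],s['wrist_force'])
v=np.array([.5606,.1193])-p[:2];print('pivot in tool',R[:2,:2].T@v,'yaw',np.degrees(np.arctan2(R[1,0],R[0,0])))
im=r.capture('top');cv2.imwrite('pics/t2.png',cv2.resize(im[150:260,220:380],None,fx=5,fy=5,interpolation=cv2.INTER_CUBIC))
E
```

```text
[0.5637 0.1947 0.0849] [[ 0.1373 -0.9905]
 [-0.9905 -0.1373]] [-5.6855  0.8305  4.1039]
pivot in tool [0.0742 0.0134] yaw -82.1078168681833
```

The force rises without motion, so the lever is at its stop. One more nudge, then back off, lift and look.

Request:
drive_tool:
  steps: [0, 0, 0, 0, -0.002, 0, 0.5, 0, 0, 0, 0, 0, 0, 0.5, 0, 0, 0, 0, 0.008, 0, 0.5, 0, 0, 0, 0, 0.009, 0, 0.5, 0, 0, 0, 0, 0, -0.025, 0.5, 0, 0, 0, 0, 0, -0.04, 0.6, 0, 0, 0, 0, 0, -0.04, 0.6, 0, 0, 0, 0, 0, -0.03, 0.6, 0, 0, 0, 0, 0, 0, 0.6, 0, 0, 0, 0, 0, 0, 0.6]

```text
time_s: 5.33
tcp_pos: [0.5515, 0.1934, 0.2223]
ee_rot: [[0.136, -0.991, 0.006], [-0.991, -0.136, 0.004], [-0.003, -0.006, -1.0]]
wrist_force: [-0.3, -0.2, -1.2]
gripper_width: 0.597
gripper_force: 0.0
```

```bash
python3 - <<'E'
from h import *
s=r.sense();W=P('wrist');im=r.capture('wrist');np.save('W2.npy',W)
print(s['time_s'],s['tcp_pos'],s['ee_rot'],s['joints'],s['wrist_force'])
for n,X in(('grip-open',(.5606-.07*.139,.1193+.07*.99,.082)),('pivot',(.5606,.1193,.082)),('hole',(.573,.0347,.094))):
    u=W@np.r_[X,1];print(n,u[:2]/u[2])
cv2.imwrite('pics/w2.png',im)
E
```

```text
5.3333 [0.5515 0.1934 0.2223] [[ 0.136  -0.9907  0.006 ]
 [-0.9907 -0.136   0.0039]
 [-0.003  -0.0064 -1.    ]] [ 35.1973  18.733   -7.4117   0.0179 -63.4494 -27.3876] [-0.3033 -0.1904 -1.2325]
grip-open [324.2528 186.0212]
pivot [324.1048 108.0285]
hole [323.2449  -7.5677]
```

View pics/w2.png

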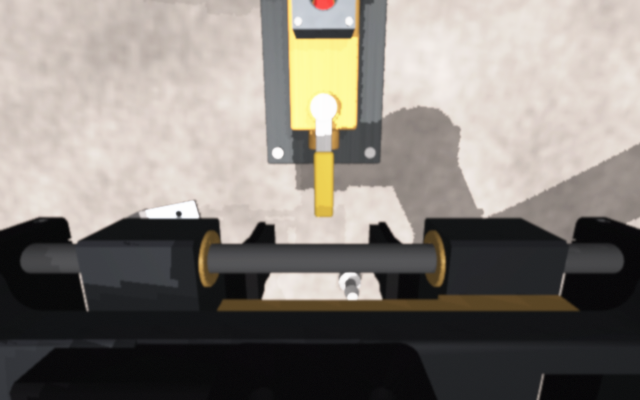

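The lever is in line with the block: pivot (323,106), tip (324,215). Isolator open. Now towards the stylus for a close look.

Request:
drive_tool:
  steps: [0, 0, 0, 0.0326, 0.0072, 0, 0.8, 0, 0, 0, 0.0326, 0.0072, 0, 0.8, 0, 0, 0, 0.0326, 0.0072, 0, 0.8, 0, 0, 0, 0.0326, 0.0072, 0, 0.8, 0, 0, 0, 0.0326, 0.0072, 0, 0.8, 0, 0, 0, 0.0326, 0.0072, 0, 0.8, 0, 0, 0, 0.0326, 0.0072, 0, 0.8, 0, 0, 0, 0.0326, 0.0072, 0, 0.8, 0, 0, 0, 0.0326, 0.0072, 0, 0.8, 0, 0, 0, 0.0326, 0.0072, 0, 0.8]

```text
time_s: 6.22
tcp_pos: [0.5219, -0.1415, 0.2176]
ee_rot: [[0.135, -0.991, -0.003], [-0.991, -0.135, 0.0], [-0.001, 0.003, -1.0]]
wrist_force: [0.6, 0.3, 0.2]
gripper_width: 0.797
gripper_force: 0.0
```

Request:
drive_tool:
  steps: [0, 0, 0, 0.0326, 0.0072, 0, 0.8, 0, 0, 0, 0.0326, 0.0072, 0, 0.8, 0, 0, 0, 0.0326, 0.0072, 0, 0.8, 0, 0, 0, 0, 0, 0, 0.8, 0, 0, 0, 0, 0, 0, 0.8, 0, 0, 0, 0, 0, 0, 0.8]

```text
time_s: 6.72
tcp_pos: [0.5142, -0.2397, 0.2179]
ee_rot: [[0.134, -0.991, -0.003], [-0.991, -0.134, 0.001], [-0.001, 0.003, -1.0]]
wrist_force: [-0.4, 0.7, 0.3]
gripper_width: 0.798
gripper_force: 0.0
```

```bash
python3 - <<'E'
from h import *
s=r.sense();W=P('wrist');im=r.capture('wrist');np.save('W3.npy',W)
print(s['time_s'],s['tcp_pos'],s['ee_rot'][:,0],s['joints'],s['wrist_force'])
for n,X in(('stytop',(.5173,-.3272,.125)),('standtop',(.5148,-.3206,.045))):
    u=W@np.r_[X,1];print(n,u[:2]/u[2])
cv2.imwrite('pics/w3.png',cv2.resize(im[0:220,200:440],None,fx=3.3,fy=2.7*3.3/3.3,interpolation=cv2.INTER_CUBIC))
E
```

```text
6.7167 [ 0.5142 -0.2397  0.2179] [ 0.1343 -0.9909 -0.0011] [ -8.6428  17.5725  -9.7665  -0.0216 -62.8242  16.3697] [-0.3542  0.6643  0.2586]
stytop [333.6824  88.3757]
standtop [331.907  103.2762]
```

View pics/w3.png

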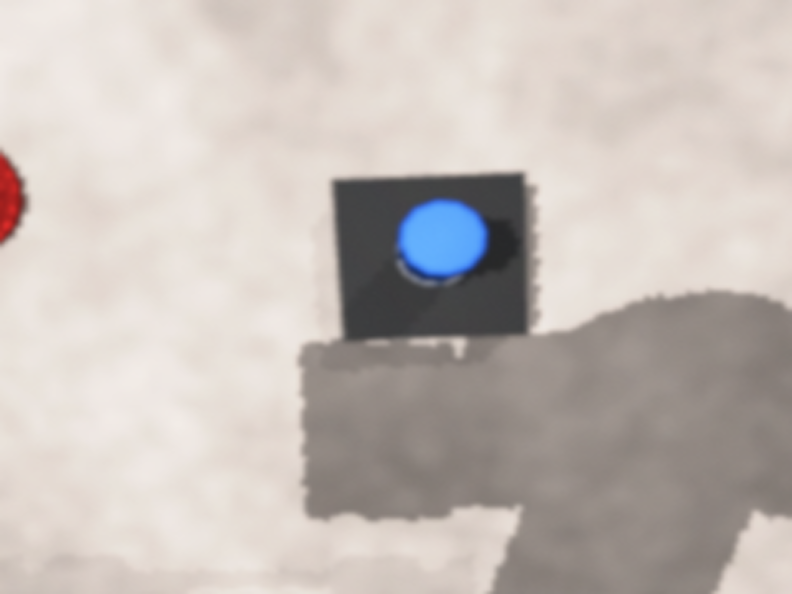

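The stylus top is at about (334.2,88.1), within 0.5 px of the prediction. The stand is centred beneath it, so it is upright. Moving over it, descending and gripping.

Request:
drive_tool:
  steps: [0, 0, 0, 0.029, 0.0029, 0, 0.8, 0, 0, 0, 0.029, 0.0029, 0, 0.8, 0, 0, 0, 0.029, 0.0029, 0, 0.8, 0, 0, 0, 0, 0, 0.0236, 0.8, 0, 0, 0, 0, 0, 0.0236, 0.8, 0, 0, 0, 0, 0, 0.0236, 0.8, 0, 0, 0, 0, 0, 0.0236, 0.8, 0, 0, 0, 0, 0, 0.0236, 0.8, 0, 0, 0, 0, 0, 0, 0.8, 0, 0, 0, 0, 0, 0, 0.8]

```text
time_s: 7.6
tcp_pos: [0.5178, -0.326, 0.1005]
ee_rot: [[0.137, -0.991, -0.003], [-0.991, -0.137, 0.001], [-0.001, 0.003, -1.0]]
wrist_force: [-0.4, -0.3, 0.1]
gripper_width: 0.804
gripper_force: 0.0
```

Request:
drive_tool:
  steps: [0, 0, 0, 0, 0, 0, 0, 0, 0, 0, 0, 0, 0, 0, 0, 0, 0, 0, 0, 0, 0, 0, 0, 0, 0, 0, 0, 0, 0, 0, 0, 0, 0, 0, 0, 0, 0, 0, 0, 0, 0, 0, 0, 0, 0, 0, 0, 0, 0]

```text
time_s: 8.18
tcp_pos: [0.5181, -0.3273, 0.1018]
ee_rot: [[0.134, -0.991, 0.0], [-0.991, -0.134, -0.0], [0.0, -0.0, -1.0]]
wrist_force: [0.0, -0.4, 0.9]
gripper_width: 0.357
gripper_force: 0.0
```

Request:
drive_tool:
  steps: [0, 0, 0, 0, 0, 0, 0, 0, 0, 0, 0, 0, 0, 0, 0, 0, 0, 0, 0, 0, 0, 0, 0, 0, 0, 0, 0, 0, 0, 0, 0, 0, 0, 0, 0, 0, 0, 0, 0, 0, 0, 0]

```text
time_s: 8.68
tcp_pos: [0.5181, -0.3273, 0.1016]
ee_rot: [[0.135, -0.991, -0.0], [-0.991, -0.135, -0.0], [0.0, 0.0, -1.0]]
wrist_force: [-0.8, 0.1, 1.4]
gripper_width: 0.22
gripper_force: 30.0
```

Request:
drive_tool:
  steps: [0, 0, 0, 0, 0, -0.01, 0, 0, 0, 0, 0, 0, -0.02, 0, 0, 0, 0, 0, 0, -0.03, 0, 0, 0, 0, 0, 0, -0.03, 0, 0, 0, 0, 0, 0, -0.03, 0, 0, 0, 0, 0, 0, -0.02, 0, 0, 0, 0, 0, 0, 0, 0, 0, 0, 0, 0, 0, 0, 0]

```text
time_s: 9.35
tcp_pos: [0.5185, -0.3272, 0.2434]
ee_rot: [[0.134, -0.991, 0.003], [-0.991, -0.134, -0.001], [0.001, -0.003, -1.0]]
wrist_force: [0.1, -0.4, -1.8]
gripper_width: 0.219
gripper_force: 30.0
```

```bash
python3 - <<'E'
from h import *
s=r.sense();p=s['tcp_pos'];R=s['ee_rot'];print(p,R,s['gripper_width'],s['gripper_force'],s['wrist_force'])
d=np.array([.573,.0347])-p[:2];print('to hole in tool xy',R[:2,:2].T@d)
E
```

```text
[ 0.5185 -0.3272  0.2434] [[ 0.1345 -0.9909  0.0035]
 [-0.9909 -0.1345 -0.0007]
 [ 0.0011 -0.0033 -1.    ]] 0.21945742854903963 29.989369078539312 [ 0.0527 -0.3665 -1.7762]
to hole in tool xy [-0.3513 -0.1026]
```

Gripped and lifted. Carrying it over the hole.

Request:
drive_tool:
  steps: [0, 0, 0, -0.0292, -0.0085, 0, 0, 0, 0, 0, -0.0292, -0.0085, 0, 0, 0, 0, 0, -0.0292, -0.0085, 0, 0, 0, 0, 0, -0.0292, -0.0085, 0, 0, 0, 0, 0, -0.0292, -0.0085, 0, 0, 0, 0, 0, -0.0292, -0.0085, 0, 0, 0, 0, 0, -0.0292, -0.0085, 0, 0, 0, 0, 0, -0.0292, -0.0085, 0, 0, 0, 0, 0, -0.0292, -0.0085, 0, 0, 0, 0, 0, -0.0292, -0.0085, 0, 0]

```text
time_s: 10.18
tcp_pos: [0.562, -0.025, 0.2399]
ee_rot: [[0.134, -0.991, -0.004], [-0.991, -0.134, -0.0], [-0.0, 0.004, -1.0]]
wrist_force: [-0.1, -0.1, -1.7]
gripper_width: 0.217
gripper_force: 30.0
```

Request:
drive_tool:
  steps: [0, 0, 0, -0.0292, -0.0088, 0, 0, 0, 0, 0, -0.0292, -0.0088, 0, 0, 0, 0, 0, 0, 0, 0.015, 0, 0, 0, 0, 0, 0, 0.015, 0, 0, 0, 0, 0, 0, 0.01, 0, 0, 0, 0, 0, 0, 0, 0, 0, 0, 0, 0, 0, 0, 0]

```text
time_s: 10.77
tcp_pos: [0.5721, 0.0333, 0.2004]
ee_rot: [[0.134, -0.991, -0.003], [-0.991, -0.134, -0.001], [0.001, 0.003, -1.0]]
wrist_force: [-0.1, 0.1, -0.7]
gripper_width: 0.222
gripper_force: 30.0
```

```bash
python3 - <<'E'
from h import *
s=r.sense();p=s['tcp_pos'];R=s['ee_rot'];W=P('wrist');print(p,R,s['gripper_width'],s['wrist_force'])
tip=p+.0966*R[:,2];print('tip',tip)
d=np.array([.573,.0347])-tip[:2];print('corr in tool xy',R[:2,:2].T@d)
O=np.zeros((600,800,3),np.uint8)
a=r.capture('side');O[:,:400]=cv2.resize(a[120:220,305:372][:100,:67],(400,600),interpolation=cv2.INTER_CUBIC)
b=r.capture('wrist');O[:,400:]=cv2.resize(b[100:280,240:400],(400,600),interpolation=cv2.INTER_CUBIC)
for n in('side','wrist'):
  for X in(tip,(.573,.0347,.094)):
    u=P(n)@np.r_[X,1];print(n,u[:2]/u[2])
cv2.imwrite('pics/c4.png',O)
E
```

```text
[0.5721 0.0333 0.2004] [[ 0.1343 -0.9909 -0.0027]
 [-0.9909 -0.1343 -0.0011]
 [ 0.0007  0.0028 -1.    ]] 0.22178866591579494 [-0.0535  0.0959 -0.6701]
tip [0.5718 0.0332 0.1038]
corr in tool xy [-0.0013 -0.0014]
side [337.4523 177.4589]
side [337.7331 179.9885]
wrist [323.6503 203.2474]
wrist [321.9125 201.6349]
```

View pics/c4.png

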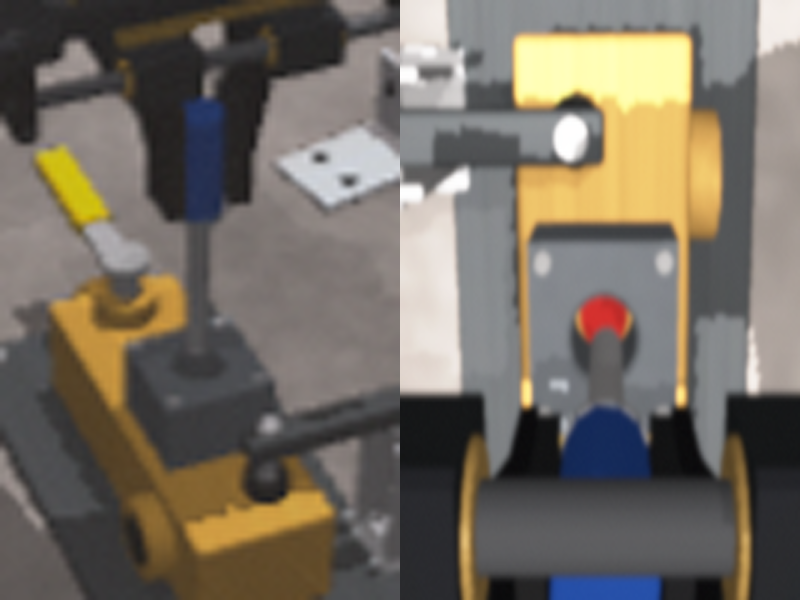

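The stylus hangs upright just above the hole: side crop tip (198,350), hole (202,365). The wrist view agrees. I'll correct by 1.3 mm and descend.

Request:
drive_tool:
  steps: [0, 0, 0, -0.0013, -0.0014, 0, 0, 0, 0, 0, 0, 0, 0.008, 0, 0, 0, 0, 0, 0, 0.008, 0, 0, 0, 0, 0, 0, 0.008, 0, 0, 0, 0, 0, 0, 0.006, 0, 0, 0, 0, 0, 0, 0, 0, 0, 0, 0, 0, 0, 0, 0]

```text
time_s: 11.45
tcp_pos: [0.5736, 0.0351, 0.1708]
ee_rot: [[0.135, -0.991, -0.001], [-0.991, -0.135, -0.001], [0.0, 0.001, -1.0]]
wrist_force: [0.2, 0.4, 0.6]
gripper_width: 0.219
gripper_force: 30.0
```

Request:
drive_tool:
  steps: [0, 0, 0, 0, 0, 0.003, 0, 0, 0, 0, 0, 0, 0.003, 0, 0, 0, 0, 0, 0, 0.002, 0, 0, 0, 0, 0, 0, 0, 0]

```text
time_s: 11.78
tcp_pos: [0.5744, 0.0354, 0.1641]
ee_rot: [[0.135, -0.991, 0.001], [-0.991, -0.135, 0.0], [0.0, -0.001, -1.0]]
wrist_force: [-0.5, -0.5, 3.1]
gripper_width: 0.218
gripper_force: 30.0
```

Request:
drive_tool:
  steps: [0, 0, 0, 0, 0, 0.002, 0, 0, 0, 0, 0, 0, 0, 0, 0, 0, 0, 0, 0, 0, 0]

```text
time_s: 12.03
tcp_pos: [0.5744, 0.0353, 0.1622]
ee_rot: [[0.135, -0.991, 0.002], [-0.991, -0.135, 0.0], [0.0, -0.002, -1.0]]
wrist_force: [-0.5, -0.2, 3.9]
gripper_width: 0.222
gripper_force: 30.0
```

Request:
drive_tool:
  steps: [0, 0, 0, 0, 0, 0.002, 0, 0, 0, 0, 0, 0, 0, 0, 0, 0, 0, 0, 0, 0, 0]

```text
time_s: 12.28
tcp_pos: [0.5744, 0.0354, 0.1605]
ee_rot: [[0.135, -0.991, 0.002], [-0.991, -0.135, 0.0], [0.0, -0.002, -1.0]]
wrist_force: [-0.2, 1.0, 6.4]
gripper_width: 0.226
gripper_force: 30.0
```

Request:
drive_tool:
  steps: [0, 0, 0, 0, 0, 0.002, 0, 0, 0, 0, 0, 0, 0, 0, 0, 0, 0, 0, 0, 0, 0]

```text
time_s: 12.53
tcp_pos: [0.5747, 0.0353, 0.1603]
ee_rot: [[0.136, -0.991, 0.003], [-0.991, -0.136, -0.0], [0.001, -0.003, -1.0]]
wrist_force: [-2.5, 0.2, 13.3]
gripper_width: 0.226
gripper_force: 30.0
```

Request:
drive_tool:
  steps: [0, 0, 0, 0, 0, 0.002, 0, 0, 0, 0, 0, 0, 0, 0, 0, 0, 0, 0, 0, 0, 0]

```text
time_s: 12.78
tcp_pos: [0.5749, 0.0351, 0.1601]
ee_rot: [[0.136, -0.991, 0.004], [-0.991, -0.136, -0.001], [0.001, -0.004, -1.0]]
wrist_force: [-5.3, 0.6, 20.9]
gripper_width: 0.221
gripper_force: 30.0
```

The button is on its stop: force climbs steeply with no travel past z≈0.1605. Easing slightly, holding, and a last look.

Request:
drive_tool:
  steps: [0, 0, 0, 0, 0, -0.001, 0, 0, 0, 0, 0, 0, 0, 0, 0, 0, 0, 0, 0, 0, 0, 0, 0, 0, 0, 0, 0, 0, 0, 0, 0, 0, 0, 0, 0, 0, 0, 0, 0, 0, 0, 0]

```text
time_s: 13.28
tcp_pos: [0.5748, 0.0351, 0.1602]
ee_rot: [[0.136, -0.991, 0.003], [-0.991, -0.136, -0.001], [0.001, -0.003, -1.0]]
wrist_force: [-4.7, -0.2, 18.3]
gripper_width: 0.223
gripper_force: 30.0
```

```bash
python3 - <<'E'
from h import *
a=r.capture('side');s=r.sense();print(s['time_s'],s['wrist_force'],s['tcp_pos'])
cv2.imwrite('pics/c5.png',cv2.resize(a[100:230,270:440],(780,596),interpolation=cv2.INTER_CUBIC))
E
```

```text
13.3333 [-4.2601  0.3078 17.5813] [0.5748 0.0351 0.1602]
```

View pics/c5.png

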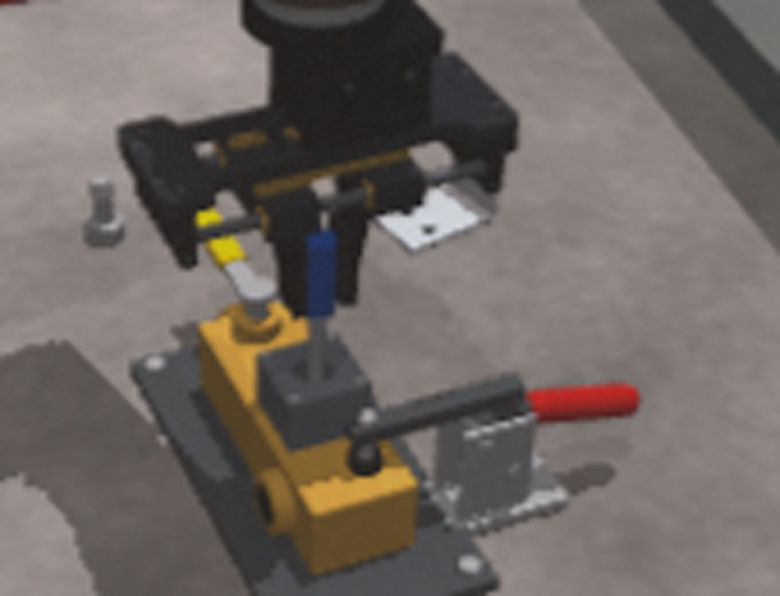

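The stylus is down in the hole at (316,370), the lever is still along the outlet, and the push is steady at about 18 N. Handing in.

```bash
python3 -c "
from station import r
print(r.finish_job())"
```

```text
the job is handed in; nothing more can be done
None
```

I handed the job in at about 13.3 s: the isolator lever was at its open stop before I took the stylus, and the gripped stylus was holding the reset button on its stop at about 18 N. I touched no loose parts; `finish_job` gave no verdict.

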